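# Stow the boot-stretching kit

## Task

Put the boot-stretching kit away in the bench station: open its red drawer, stand every stretching head from the bench upright and fully down in a bore of its own in the drawer's wooden rack (any head in any bore) and push the drawer fully shut. Also slide the blue battery pack, orange end leading, along the deck onto the charging rail until it is fully home and the catch holds it. Do not shift the mug, the screw tray or the wooden last, and check at the end that everything has stayed in place.

Things in the scene. Friction and masses are not known exactly. Their poses are not given: they have to be found in the camera images.
- station: Bench station: fixed wooden cabinet 180 mm deep (x), 290 mm wide (y), with a flat grey deck on top at z = 115 mm and a drawer beneath. Origin: centre of its underside; x points away from its red drawer front (front face at x = -90 mm), y left seen from the front. On the deck an aluminium T rail runs along y at x = +20 mm; the deck from y = -20 to +145 mm is free (two yellow lines).
- rail_nose (a point): Tip of the rail's pointed lead-in nose, at deck height (station x = 20, y = -22, z = 115 mm). The rail runs from here along the station's -y to the end stop. Web 20 mm wide and 10 mm high; flange 36 mm wide, from 10 to 16 mm above the deck, so the pack cannot be put on from above, only slid on.
- entry (a point): Point on the deck on the rail's line (station x = 20, y = 40, z = 115 mm). A pack set down on the deck with its origin here, its axes parallel to the station's, stands clear of the rail by 17 mm; from here it slides along the station's -y, 105 mm, to the dock point.
- dock (a point): Where the pack's origin is when home: on the deck, on the rail's line, axes as the station's (station x = 20, y = -65, z = 115 mm). A black end stop, 70 mm wide and 30 mm high with a green lamp, stands 1.5 mm beyond the pack's leading face at home.
- catch (a point): On the rail's line between two sprung vertical brass rollers (16 mm diameter, 18 mm high) in dark steel blocks (20 mm high, outer faces 56 mm either side of the line); station x = 20, y = -75, z = 115 mm. They rub on the pack's sides over the last 40 mm (push 5 to 15 N with the pack held) and snap into its notches at home; short of home they do not hold it.
- drawer (a joint): Red-fronted drawer: 0 m = shut, 0.105 m = fully open (out along the station's -x). Friction about 2 N; it stays where left. Behind its 12 mm thick front panel (280 mm wide, top at z = 98 mm) is a wooden rack, top 42 mm above the bench, with five bores in a row along y, 50 mm behind the panel's inner face. Fully open, the bores are 55 mm in front of the cabinet's face.
- drawer_handle (a point): Middle of the drawer's steel bar handle: 100 mm long along the station's y, 35 mm in front of the front panel, 92 mm above the bench, 23 mm below the deck; moves with the drawer. The bar is about 10 mm thick and can be pinched from above with the fingers closing along the station's x.
- bore0 (a point): Centre of the floor of bore 0 of the drawer rack (moves with the drawer): 29 mm diameter with a small chamfer, 25 mm deep, vertical; neighbouring bores are 46 mm apart. A head fully down has its origin here.
- bore1 (a point): Centre of the floor of bore 1 of the drawer rack (moves with the drawer): 29 mm diameter with a small chamfer, 25 mm deep, vertical; neighbouring bores are 46 mm apart. A head fully down has its origin here.
- bore2 (a point): Centre of the floor of bore 2 of the drawer rack (moves with the drawer): 29 mm diameter with a small chamfer, 25 mm deep, vertical; neighbouring bores are 46 mm apart. A head fully down has its origin here.
- bore3 (a point): Centre of the floor of bore 3 of the drawer rack (moves with the drawer): 29 mm diameter with a small chamfer, 25 mm deep, vertical; neighbouring bores are 46 mm apart. A head fully down has its origin here.
- bore4 (a point): Centre of the floor of bore 4 of the drawer rack (moves with the drawer): 29 mm diameter with a small chamfer, 25 mm deep, vertical; neighbouring bores are 46 mm apart. A head fully down has its origin here.
- head0: Stretching head of steel: plain cylinder 26 mm in diameter, 70 mm high, domed top, slightly chamfered foot, 0.15 kg, standing upright on the bench. Origin: centre of its foot; z up along it. May be absent.
- head1: Stretching head of brass: plain cylinder 26 mm in diameter, 70 mm high, domed top, slightly chamfered foot, 0.15 kg, standing upright on the bench. Origin: centre of its foot; z up along it. May be absent.
- head2: Stretching head of copper: plain cylinder 26 mm in diameter, 70 mm high, domed top, slightly chamfered foot, 0.15 kg, standing upright on the bench. Origin: centre of its foot; z up along it. May be absent.
- head3: Stretching head of aluminium: plain cylinder 26 mm in diameter, 70 mm high, domed top, slightly chamfered foot, 0.15 kg, standing upright on the bench. Origin: centre of its foot; z up along it. May be absent.
- head4: Stretching head of blue-painted steel: plain cylinder 26 mm in diameter, 70 mm high, domed top, slightly chamfered foot, 0.15 kg, standing upright on the bench. Origin: centre of its foot; z up along it. May be absent.
- pack: Battery pack 60 (x) by 90 (y) by 70 mm high, about 0.45 kg. Origin: centre of its underside. Its -y end (orange band) leads onto the rail. Black foot 60 mm wide, 26 mm high, with a T channel along y beneath (39 mm wide, 24 mm at the lips, 1.5 mm spare each side of the rail) and a notch in each side; above, a blue body 46 mm wide (x) from 26 to 70 mm high, to grip across x.
- pack_front (a point): Middle of the lower edge of the pack's leading (orange-banded, -y) end face, 45 mm from the pack's origin.
- mug: Bystander: white mug, 80 mm diameter, 95 mm high; origin under its centre. Leave alone.
- screw_tray: Bystander: open wooden tray 100 x 80 x 35 mm; origin under its centre. Leave alone.
- last: Bystander: round wooden last 110 mm diameter, 95 mm high with a knob; origin under its centre. Leave alone.
Things that resemble listed ones, but are neither listed nor needed, are in the scene too. What is shaped like the head3 but pink or purple is not meant. What is shaped like the head0 but purple or turquoise is not meant.

How it is judged (in metres and radians):
At the end, for the whole second after the job is handed in: Each head present stands in a bore (4 mm off axis, 5 mm off its floor, 7 degrees of tilt at most), the drawer is shut to 5 mm, and the pack is on the rail at home within 3 mm along it (4 mm across and up), 3.4 degrees, orange end leading; all released and at rest (((horizontal distance between head0 and bore0 below 0.004 m and z of head0 in the frame of bore0 below 0.005 m) or (horizontal distance between head0 and bore1 below 0.004 m and z of head0 in the frame of bore1 below 0.005 m) or (horizontal distance between head0 and bore2 below 0.004 m and z of head0 in the frame of bore2 below 0.005 m) or (horizontal distance between head0 and bore3 below 0.004 m and z of head0 in the frame of bore3 below 0.005 m) or (horizontal distance between head0 and bore4 below 0.004 m and z of head0 in the frame of bore4 below 0.005 m)) and angle between each of head0, head1, head2, head3, head4's own z axis and vertical below 0.12 rad and linear speed of each of head0, head1, head2, head3, head4, pack below 0.02 m/s and ((horizontal distance between head1 and bore0 below 0.004 m and z of head1 in the frame of bore0 below 0.005 m) or (horizontal distance between head1 and bore1 below 0.004 m and z of head1 in the frame of bore1 below 0.005 m) or (horizontal distance between head1 and bore2 below 0.004 m and z of head1 in the frame of bore2 below 0.005 m) or (horizontal distance between head1 and bore3 below 0.004 m and z of head1 in the frame of bore3 below 0.005 m) or (horizontal distance between head1 and bore4 below 0.004 m and z of head1 in the frame of bore4 below 0.005 m)) and ((horizontal distance between head2 and bore0 below 0.004 m and z of head2 in the frame of bore0 below 0.005 m) or (horizontal distance between head2 and bore1 below 0.004 m and z of head2 in the frame of bore1 below 0.005 m) or (horizontal distance between head2 and bore2 below 0.004 m and z of head2 in the frame of bore2 below 0.005 m) or (horizontal distance between head2 and bore3 below 0.004 m and z of head2 in the frame of bore3 below 0.005 m) or (horizontal distance between head2 and bore4 below 0.004 m and z of head2 in the frame of bore4 below 0.005 m)) and ((horizontal distance between head3 and bore0 below 0.004 m and z of head3 in the frame of bore0 below 0.005 m) or (horizontal distance between head3 and bore1 below 0.004 m and z of head3 in the frame of bore1 below 0.005 m) or (horizontal distance between head3 and bore2 below 0.004 m and z of head3 in the frame of bore2 below 0.005 m) or (horizontal distance between head3 and bore3 below 0.004 m and z of head3 in the frame of bore3 below 0.005 m) or (horizontal distance between head3 and bore4 below 0.004 m and z of head3 in the frame of bore4 below 0.005 m)) and ((horizontal distance between head4 and bore0 below 0.004 m and z of head4 in the frame of bore0 below 0.005 m) or (horizontal distance between head4 and bore1 below 0.004 m and z of head4 in the frame of bore1 below 0.005 m) or (horizontal distance between head4 and bore2 below 0.004 m and z of head4 in the frame of bore2 below 0.005 m) or (horizontal distance between head4 and bore3 below 0.004 m and z of head4 in the frame of bore3 below 0.005 m) or (horizontal distance between head4 and bore4 below 0.004 m and z of head4 in the frame of bore4 below 0.005 m)) and value of joint drawer below 0.005 m and x of pack in the frame of dock between -0.004 and 0.004 m and y of pack in the frame of dock between -0.003 and 0.003 m and y of pack_front in the frame of dock below -0.03 m and z of pack in the frame of dock between -0.004 and 0.004 m and angle between the y axis of pack and the y axis of station, either way round below 0.06 rad); the robot touches nothing.
It fails at once if the white mug is shifted by more than 4 cm (distance of mug from where it was at the start of the episode above 0.04 m).
It fails at once if the wooden screw tray is shifted by more than 4 cm (distance of screw_tray from where it was at the start of the episode above 0.04 m).
It fails at once if the round wooden last is shifted by more than 4 cm (distance of last from where it was at the start of the episode above 0.04 m).
Of head0, head1, head2, head3, head4 only 3 to 5 are there at a start; the rules pass over those that are not, and their reading is None.
At some moment in a run one of pack may be knocked a few centimetres aside while the robot is not near it.
It also fails if it takes over 210 s, if anything falls off the work surface, if the arm or the gripper's body presses on something with over 40 N, if the wrist force passes 120 N, or if a joint passes its speed limit or range.

## Robot

A 6-joint arm with a two-finger parallel gripper is mounted at the origin on the work surface. World frame = base frame: x ahead of the robot, y to its left, z up, the work surface at z = 0. Lengths are in mm, angles in rad, forces in N, time in s.
With the tool pointing down it reaches from about 300 to 850 mm from the base axis. Payload 4.2 kg.
Tool frame: the origin (TCP) lies midway between the tips of the shut fingers; the grasp point (between the pads) lies 19 mm behind it; z points along the fingers, y is the line along which they close (so a half turn about z gives the same grasp; the last joint's range is limited). The gripper opens to 91 mm and grips with 3 to 60 N. Pads are 32 mm wide; open, the fingers measure 118 mm over their backs; the gripper's body (76 mm by 178 mm) begins 60 mm behind the grasp point.
Start: joints at [-0.02, 0.32, 1.565, -0, 1.257, -0.02], TCP at [575.016, 0, 213.976] pointing down, gripper open.
Joint ranges: [-3.11, 3.11], [-0.84, 2.01], [0.21, 2.61], [-1.34, 4.49], [0.05, 2.63], [-2.56, 2.56]. Speed limits (rad/s): [2.57, 2.57, 3.14, 3.14, 3.14, 3.14].

## Interface

Orientations are given as a rotation vector (axis times angle).
In Python, from plant import manip, read_state, eyes gives the robot as it stands. Calls block until the motion is done:
- manip.move_to(position, orientation): joint-space move of the TCP to a pose.
- manip.move_l(position, rot=None, velocity=150): straight line of the TCP; rot=None keeps the orientation; velocity is the mean speed in mm/s.
- manip.goto_joints(angles): joint-space move.
- manip.gripper_to(opening, newtons=None): opening from 0.0 (shut) to 1.0 (fully open); newtons is the grip in N (None keeps the last); returns when the fingers have stopped.
- manip.pause(seconds).
- manip.solve_ik(position, orientation): joint angles nearest the present ones, or None.
- read_state(): the state.
- eyes.grab_frame(name): name is "scene" or "side" or "wrist"; returns a dict with "frame" (480x640x3 uint8, blue, green, red), "fx", "fy", "cx", "cy" (pixels), "D" ([k1, k2, p1, p2, k3] as OpenCV has them; the pictures are not rectified), "view" (4x4, takes a point from world to camera coordinates); the wrist camera has in their place "tool_from_camera" (4x4, takes a point from camera to tool coordinates, whose origin is the TCP and whose axes are the flange's). Camera axes: x right, y down, z forward; pixel columns grow to the right and rows downward; lengths in mm; the calibration is good to about 2 mm. A picture is of the moment at which its call begins: read the wrist's pose just before it. There is no depth.
A pose or a line that the arm cannot do raises manip.IKError and nothing moves.
- manip.hand_in(): hands the job in; it is judged then, once.
The state is a dict: "time": time; "joint_pos": joint angles; "joint_vel": joint speeds; "joint_efforts": joint torques, N m; "position": TCP position; "ee_rot": TCP orientation; "ft_force": force on the tool from outside, world axes, zero at the start; "wrist_torque": the same for the moment, N m; "opening": opening from 0.0 (shut) to 1.0 (fully open); "gripper_force": force on a finger pad.
Only numpy, scipy, OpenCV 4.12 (cv2) and the standard library are available. Lean on these libraries where they do the work, as an engineer would, in place of code of your own. Each camera call takes 0.05 s, during which the arm holds its last target. There are 200 camera calls.

## Working session

There is one attempt and no reset: what is moved stays moved. The work goes in short steps, each a Python script; the robot and the scene stay as the last script left them, time stands still between calls to the robot, and variables do not carry over. Pictures are saved under pics/ and viewed, at most 14 in all, crops included, and the job is handed in when it is done.

```bash
ls; mkdir -p pics
python3 - <<'E'
from plant import manip, read_state, eyes
import cv2,numpy as np
for n in ("scene","side","wrist"):
    s=read_state(); f=eyes.grab_frame(n); cv2.imwrite(f"pics/{n}0.png",f["frame"])
    print(n,{k:(np.round(v,4).tolist() if not isinstance(v,float) else v) for k,v in f.items() if k!="frame"})
print(read_state())
E
```

```text
pics
scene {'fx': 434.32955966102406, 'fy': 434.32955966102406, 'cx': 314.8191842560301, 'cy': 245.12054385746688, 'D': [0.0179, 0.0, 0.0, 0.0, 0.0], 'view': [[0.8064, 0.5913, -0.0089, -408.0216], [0.3402, -0.4763, -0.8108, -110.4106], [-0.4837, 0.6508, -0.5852, 1207.1446], [0.0, 0.0, 0.0, 1.0]]}
side {'fx': 528.5187546931767, 'fy': 528.5187546931767, 'cx': 322.3003971057612, 'cy': 251.0843752502771, 'D': [-0.0125, 0.0, 0.0, 0.0, 0.0], 'view': [[0.9457, -0.3244, -0.0206, -466.0621], [-0.209, -0.5583, -0.8029, 181.7638], [0.249, 0.7635, -0.5958, 1303.1522], [0.0, 0.0, 0.0, 1.0]]}
wrist {'fx': 335.31045840673625, 'fy': 335.31045840673625, 'cx': 323.6913432237383, 'cy': 241.36262478941697, 'D': [-0.0362, 0.0, 0.0, 0.0, 0.0], 'tool_from_camera': [[-0.0008, -0.9638, -0.2668, 76.265], [1.0, -0.0007, -0.0003, 0.8778], [0.0001, -0.2668, 0.9638, -171.0218], [0.0, 0.0, 0.0, 1.0]]}
{'time': 0.15, 'joint_pos': array([-2.00078053e-02,  3.20154898e-01,  1.56535914e+00,  2.69129678e-06,
        1.25740218e+00, -2.00048116e-02]), 'joint_vel': array([-0.00077908, -0.00190919, -0.00420184,  0.00213553,  0.00228147,
        0.00092057]), 'joint_efforts': array([-5.72294630e-04, -4.12774551e+01, -2.32154489e+01,  7.26667210e-02,
        4.33494255e-02, -9.00343002e-05]), 'position': array([5.74636267e+02, 4.41675432e-03, 2.13323159e+02]), 'ee_rot': array([-2.22076934e+00, -2.22076085e+00,  1.43707210e-03]), 'ft_force': array([ 0.65172797, -0.08327913, -0.20880026]), 'wrist_torque': array([ 0.01014641, -0.00615596, -0.02746135]), 'gripper_force': 0.0, 'opening': 0.9983433425990794}
```

View pics/scene0.png

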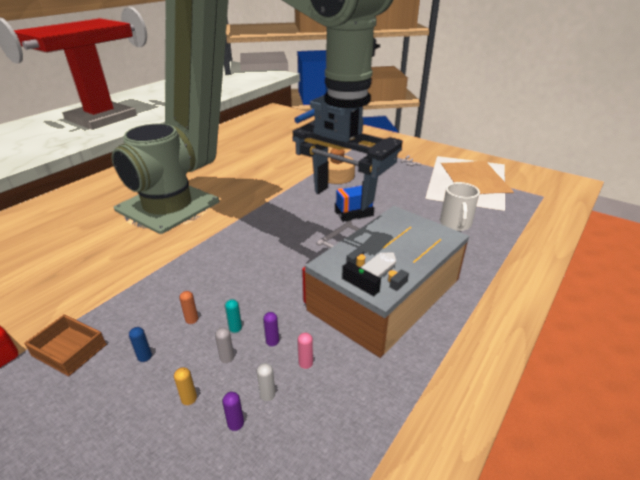

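View pics/side0.png

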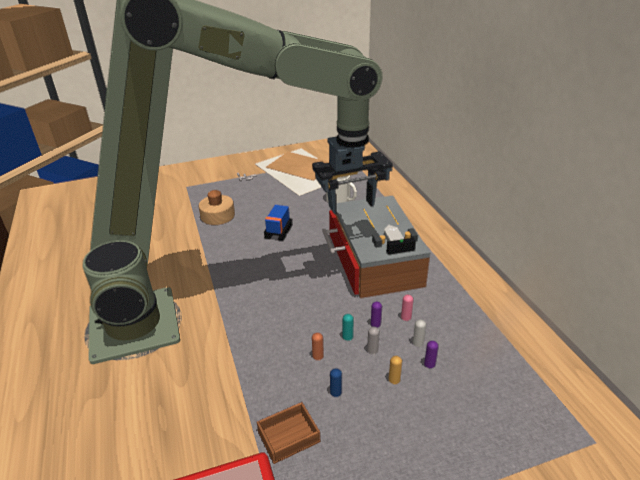

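```bash
cat > h.py <<'E'
from plant import manip, read_state, eyes
import cv2, numpy as np
from scipy.spatial.transform import Rotation as R
def grab(n, save=None):
    s=read_state(); f=eyes.grab_frame(n)
    if n=="wrist":
        T=np.eye(4); T[:3,:3]=R.from_rotvec(s["ee_rot"]).as_matrix(); T[:3,3]=s["position"]
        f["c2w"]=T@f["tool_from_camera"]
    else: f["c2w"]=np.linalg.inv(f["view"])
    f["K"]=np.array([[f["fx"],0,f["cx"]],[0,f["fy"],f["cy"]],[0,0,1]])
    if save: cv2.imwrite(f"pics/{save}.png",f["frame"])
    return f
def rays(f,uv):
    p=cv2.undistortPoints(np.array(uv,float).reshape(-1,1,2),f["K"],np.array(f["D"])).reshape(-1,2)
    d=np.c_[p,np.ones(len(p))]@f["c2w"][:3,:3].T
    return f["c2w"][:3,3],d
def on_plane(f,uv,z):
    o,d=rays(f,uv); return o+d*((z-o[2])/d[:,2])[:,None]
def proj(f,P):
    w2c=np.linalg.inv(f["c2w"]); r=cv2.Rodrigues(w2c[:3,:3])[0]
    return cv2.projectPoints(np.array(P,float).reshape(-1,1,3),r,w2c[:3,3],f["K"],np.array(f["D"]))[0].reshape(-1,2)
def tri(f1,uv1,f2,uv2):
    (a,u),(b,v)=rays(f1,[uv1]),rays(f2,[uv2]); u=u[0]/np.linalg.norm(u[0]); v=v[0]/np.linalg.norm(v[0])
    st=np.linalg.lstsq(np.c_[u,-v],b-a,rcond=None)[0]; p,q=a+st[0]*u,b+st[1]*v
    return (p+q)/2,np.linalg.norm(p-q)
def down(yaw):  # tool z down; yaw=world angle (rad) of the tool x axis
    return (R.from_euler('z',yaw)*R.from_euler('x',np.pi)).as_rotvec()
E
python3 - <<'E'
from h import *
a,b=grab("scene"),grab("side")
S=dict(copper=((188,307),(317,346)),blue=((140,344),(336,382)),g1=((224,346),(373,340)),g2=((265,382),(419,333)),brass=((185,386),(395,370)),pur1=((271,328),(376,314)),pur2=((233,410),(431,354)),turq=((233,315),(348,326)),pink=((305,350),(407,307)))
def cen(f,uv):
    m=np.zeros(f["frame"].shape[:2],np.uint8); x,y=uv
    lab=cv2.cvtColor(f["frame"],cv2.COLOR_BGR2LAB).astype(float)
    w=(slice(y-40,y+40),slice(x-40,x+40)); L=lab[w]
    med=np.median(L.reshape(-1,3),0); d=np.abs(L-med)
    m=((d[...,1:].max(-1)>10)|(L[...,0]>med[0]+22)).astype(np.uint8)
    n,l,st,c=cv2.connectedComponentsWithStats(m); k=l[36:45,36:45]; k=np.bincount(k[k>0]).argmax()
    bx=st[k]; return np.array([bx[0]+(bx[2]-1)/2+x-40,bx[1]+(bx[3]-1)/2+y-40]),bx[2:4]
for n,(u,v) in S.items():
    (p,s1),(q,s2)=cen(a,u),cen(b,v); P,e=tri(a,p,b,q); print(n,p,s1,q,s2,P.round(1),round(e,1))
# pack orange/blue, red drawer front
for f,n in((a,"scene"),(b,"side")):
    hsv=cv2.cvtColor(f["frame"],cv2.COLOR_BGR2HSV)
    y=cv2.inRange(hsv,(15,120,120),(30,255,255))
w=grab("wrist"); print(w["c2w"].round(2).tolist())
E
```

```text
copper [188. 307.] [19 33] [317. 346.] [11 27] [ 394.  -255.2   34.8] 2.2
blue [140. 344.] [23 35] [335.5 382. ] [12 29] [ 398.1 -364.9   34.8] 2.1Traceback (most recent call last):
  File "<stdin>", line 13, in <module>
  File "<stdin>", line 10, in cen
ValueError: attempt to get argmax of an empty sequence
```

View pics/wrist0.png

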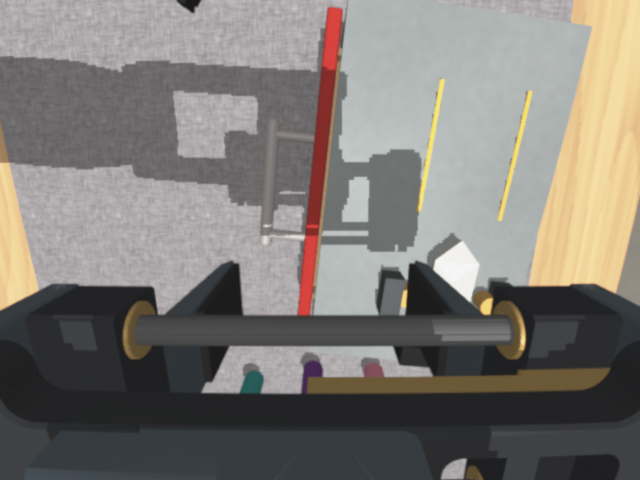

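```bash
cat >> h.py <<'E'
import pickle
E
python3 - <<'E'
from h import *
for n,p in (("st",(560,-110,330)),("pk",(400,120,330)),("hd",(480,-470,330))):
    manip.move_to(p,down(np.pi/2)); manip.pause(0.3); f=grab("wrist",n+"1"); pickle.dump(f,open(n+"1.pkl","wb")); print(f["c2w"][:3,3].round(1))
s=grab("scene","sc2"); pickle.dump(s,open("sc2.pkl","wb")); s=grab("side","sd2"); pickle.dump(s,open("sd2.pkl","wb"))
print(read_state()["time"])
E
python3 -c "
import cv2,numpy as np
a=[cv2.imread(f'pics/{n}1.png') for n in('st','pk')]
cv2.imwrite('pics/m1.png',np.vstack([x[:300] for x in a]))"
```

```text
[561.  -32.9 499.9]
[401.6 195.8 500.8]
[ 481.1 -393.2  501.2]
5.3
```

View pics/m1.png

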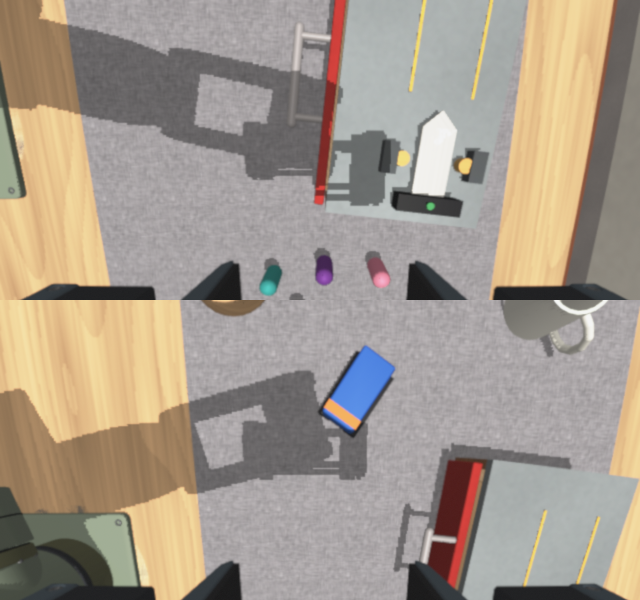

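View pics/hd1.png

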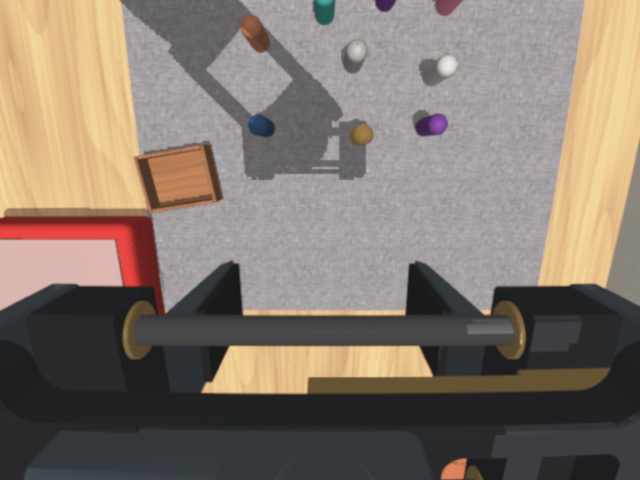

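Run:
```python
from h import *
L=lambda n:pickle.load(open(n+".pkl","rb"))
st,pk,hd,a,b=map(L,("st1","pk1","hd1","sc2","sd2"))
S=dict(copper=((188,307),(317,346)),blue=((140,344),(336,382)),g1=((224,346),(373,340)),g2=((265,382),(419,333)),brass=((185,386),(395,370)),pur1=((271,328),(376,314)),pur2=((233,410),(431,354)),turq=((233,315),(348,326)),pink=((305,350),(407,307)))
W=dict(g1=(357,50),g2=(447,66),brass=(361,134),blue=(260,126),copper=(250,27),pur2=(438,124))
for n,(u,v) in S.items():
    P,e=tri(a,u,b,v); print(n,P.round(1),round(e,1), on_plane(hd,[W[n]],62).round(1)[0,:2] if n in W else "")
hsv=cv2.cvtColor(pk["frame"],cv2.COLOR_BGR2HSV)
bl=cv2.inRange(hsv,(100,150,80),(125,255,255)); og=cv2.inRange(hsv,(5,130,150),(16,255,255)); 
for m in(bl,og): m[200:]=0; m[:,:300]=0;m[:,420:]=0
def big(m): return max(cv2.findContours(m,cv2.RETR_EXTERNAL,cv2.CHAIN_APPROX_NONE)[0],key=cv2.contourArea).reshape(-1,2)
both=cv2.morphologyEx(bl|og,cv2.MORPH_CLOSE,np.ones((3,3)))
r=cv2.minAreaRect(on_plane(pk,big(both),70)[:,:2].astype(np.float32)); print("pack",r,"orange",on_plane(pk,[big(og).mean(0)],70)[0])
c=on_plane(st,[(326,212),(478,227)],115); d=on_plane(pk,[(485,160),(637,177)],115)
W4=np.r_[c,d][:,:2]; print("corners",W4.round(1).tolist())
M=np.array([[-90,-145],[90,-145],[-90,145],[90,145.]])
y0=W4-W4.mean(0); ang=np.arctan2((M[:,0]*y0[:,1]-M[:,1]*y0[:,0]).sum(),(M*y0).sum()); print("station",W4.mean(0),np.degrees(ang))
hs=cv2.cvtColor(st["frame"],cv2.COLOR_BGR2HSV); m=cv2.inRange(hs,(0,0,195),(180,40,255)); m[230:]=0; m[:90]=0; m[:,:400]=0; m[:,470:]=0
q=on_plane(st,big(m),131)[:,:2]; print("rail rect",cv2.minAreaRect(q.astype(np.float32)), "nose",q[q[:,1].argmax()])
for f in(st,pk):
    h=cv2.cvtColor(f["frame"],cv2.COLOR_BGR2HSV); m=cv2.inRange(h,(18,120,120),(32,255,255)); m[290:]=0; m[:,:400 if f is st else 500]=0; m[:,530 if f is st else 640:]=0
    for k in cv2.findContours(m,cv2.RETR_EXTERNAL,cv2.CHAIN_APPROX_NONE)[0]:
        if len(k)>60:
            l=cv2.fitLine(on_plane(f,k.reshape(-1,2),115)[:,:2].astype(np.float32),cv2.DIST_L2,0,.01,.01).ravel(); print("yellow",l,np.degrees(np.arctan2(l[1],l[0])))
print("handle",on_plane(st,[(298,25),(293,124)],92).round(1).tolist())
```

```text
copper [ 394.  -255.2   34.8] 2.2 [ 394.8 -254.2]
blue [ 398.9 -365.4   35.4] 1.6 [ 401.7 -365.5]
g1 [ 519.2 -282.1   34.5] 3.7 [ 520.7 -279.3]
g2 [ 626.7 -297.3   34.9] 1.9 [ 629.5 -295.9]
brass [ 528.9 -376.4   33.7] 1.0 [ 527.9 -375.2]
pur1 [ 559.3 -205.3   35.6] 0.8 
pur2 [ 621.6 -363.3   35.3] 0.6 [ 623.9 -362.8]
turq [ 481.2 -222.2   37.2] 1.9 
pink [ 639.4 -209.4   35.7] 1.6 
pack ((441.6529235839844, 263.22576904296875), (90.11577606201172, 47.5302848815918), 55.90151596069336) orange [423.57912427 236.90471187  70.        ]
corners [[562.9, -103.7], [743.1, -121.3], [583.6, 184.0], [768.7, 166.6]]
station [664.55022025  31.39471951] -4.845465033225458
rail rect ((679.7490844726562, -36.659053802490234), (87.76630401611328, 37.31761169433594), 84.1170654296875) nose [684.11759967   7.0062961 ]
yellow [1.08980924e-01 9.94043827e-01 7.25252502e+02 6.96041183e+01] 83.74342
yellow [1.0941462e-01 9.9399620e-01 6.5706372e+02 7.2679710e+01] 83.71842
yellow [1.0808574e-01 9.9414158e-01 7.2600421e+02 7.6935951e+01] 83.79501
yellow [1.0755325e-01 9.9419934e-01 6.5773987e+02 7.8951744e+01] 83.82571
handle [[532.1, 98.2, 92.0], [524.6, -4.8, 92.0]]
```

```bash
cat >> h.py <<'E'
YAW=np.radians(-6.0); ORG=np.array([666.3,31.0])
Rs=np.array([[np.cos(YAW),-np.sin(YAW)],[np.sin(YAW),np.cos(YAW)]])
def S2W(x,y): return ORG+Rs@np.array([x,y])
def W2S(p): return Rs.T@(np.array(p)[:2]-ORG)
UP=down(np.pi/2+YAW)  # fingers close along station x
E
python3 - <<'E'
from h import *
h=np.array([528.7,46.2]); 
manip.gripper_to(0.31,20)
manip.move_to((*h,180),UP); manip.move_l((*h,75),velocity=120)
print(read_state()["ft_force"]); manip.gripper_to(0,20); s=read_state(); print(s["opening"],s["gripper_force"],s["ft_force"],s["position"])
d=Rs@np.array([-1,0]); p=s["position"].copy()
q=p.copy(); q[:2]+=d*100; manip.move_l(q,UP,velocity=100); print(read_state()["ft_force"],read_state()["position"])
q[:2]+=d*5; manip.move_l(q,velocity=30); s=read_state(); print(s["ft_force"],s["position"])
manip.gripper_to(0.31); s=read_state(); manip.move_l(s["position"]+[0,0,110])
c=S2W(-145,-90); manip.move_to((*c,250),UP); manip.pause(.2); f=grab("wrist","bores"); pickle.dump(f,open("bores.pkl","wb")); print(read_state()["time"])
E
```

```text
[-0.20901783 -0.18658679 -0.21430262]
0.11467440991113417 20.00081241130829 [-1.64634866  0.87763512  4.40425112] [528.46531541  46.25759991  75.47636969]
[-1.42408435  3.68423593  3.44569285] [428.52910691  57.08023792  75.44786349]
[3.64178048 4.09900214 0.26717483] [425.24876509  57.42584012  75.5061643 ]
13.4667
```

View pics/bores.png

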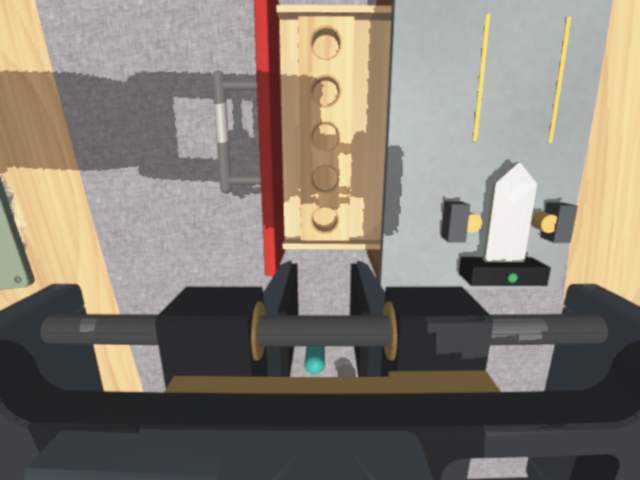

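Run:
```python
from h import *
f=pickle.load(open("bores.pkl","rb"))
P=on_plane(f,[(325.5,43),(325.5,91),(325.5,135.5),(325,178),(325,218)],42)
print(P.round(1).tolist(),[W2S(p).round(1).tolist() for p in P])
n=on_plane(f,[(517,162)],131)[0]; print("nose",n,W2S(n)," stop corners",[W2S(p).round(1).tolist() for p in on_plane(f,[(461,262),(548,262)],145)])
im=f["frame"][10:245,255:400]; cv2.imwrite("pics/bz.png",cv2.resize(im,None,fx=2.5,fy=2.5,interpolation=cv2.INTER_CUBIC))
```

```text
[[532.2, 137.8, 42.0], [527.5, 92.2, 42.0], [522.9, 47.5, 42.0], [517.7, 2.4, 42.0], [513.0, -42.7, 42.0]] [[-144.6, 92.2], [-144.5, 46.3], [-144.4, 1.4], [-144.8, -44.0], [-144.7, -89.3]]
nose [682.14777812   6.89863695 131.        ] [ 18.28024078 -22.31278937]  stop corners [[-26.4, -107.2], [51.4, -107.2]]
```

View pics/bz.png

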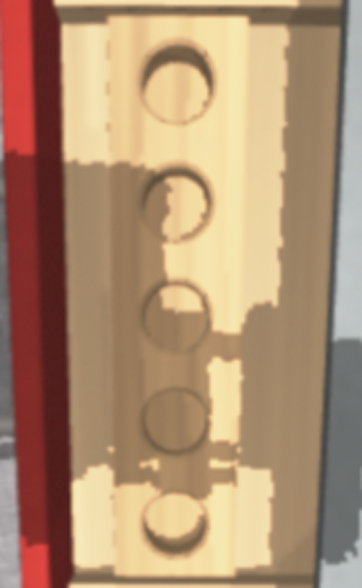

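```bash
cat >> h.py <<'E'
SIDE=down(YAW)  # fingers close along station y
G=0.50
def pick(xy,dome=62):
    manip.gripper_to(0.6,6); p=np.array(xy,float)
    manip.move_to((*p,170),SIDE); manip.move_l((*p,32),velocity=150)
    manip.gripper_to(0.1,6); s=read_state(); print(" squeeze1",round(s["opening"],3)); 
    manip.gripper_to(0.6); manip.move_l((*p,82)); manip.move_to((*p,82),UP); manip.move_l((*p,32)); 
    manip.gripper_to(0.1,30); s=read_state(); print(" grip",round(s["opening"],3),round(s["gripper_force"],1))
    ok=.25<s["opening"]<.32
    if ok: manip.move_l((*p,200),velocity=250)
    return ok
def insert(c,off=(0,0)):
    c=np.array(c)+off; manip.move_to((*c,200),UP); manip.move_l((*c,80),velocity=150); manip.pause(.2); f0=read_state()["ft_force"][2]
    offs=[(0,0)]+[(r*np.cos(t),r*np.sin(t)) for r in(1,2,3) for t in np.arange(0,6.28,np.pi/4)]
    for o in offs:
        q=c+Rs@np.array(o); z=76
        manip.move_l((*q,78),velocity=60)
        while z>49:
            z-=1.5; manip.move_l((*q,z),velocity=30)
            s=read_state(); f=s["ft_force"]
            if f[2]-f0>7: break
        print(" try",np.round(o,1),"z",s["position"].round(1),"F",np.round(f,1),"f0",round(f0,1))
        if s["position"][2]<53:
            manip.gripper_to(G); manip.pause(.2); manip.move_l((*q,200),velocity=200); return q
    return None
E
cat > run1.py <<'E'
from h import *
import sys
HP=dict(copper=(394.5,-254.7),blue=(400,-365.4),g1=(520,-281),g2=(628,-296.7),brass=(528.5,-376))
n,i=sys.argv[1],int(sys.argv[2]); off=[float(v) for v in sys.argv[3:5]] or [0,0]
if pick(HP[n]): print(n,insert(S2W(-144.6,0.7+46*i),off))
print(read_state()["time"])
E
python3 run1.py copper -2
python3 - <<'E'
from h import *
f=grab("wrist","w3"); pickle.dump(f,open("w3.pkl","wb"))
E
```

```text
squeeze1 0.283
 grip 0.275 30.0
 try [0 0] z [513.4 -44.8  49.5] F [-1.  -0.5  3.4] f0 -1.0
copper [512.94868523 -44.68503326]
29.55
```

View pics/w3.png

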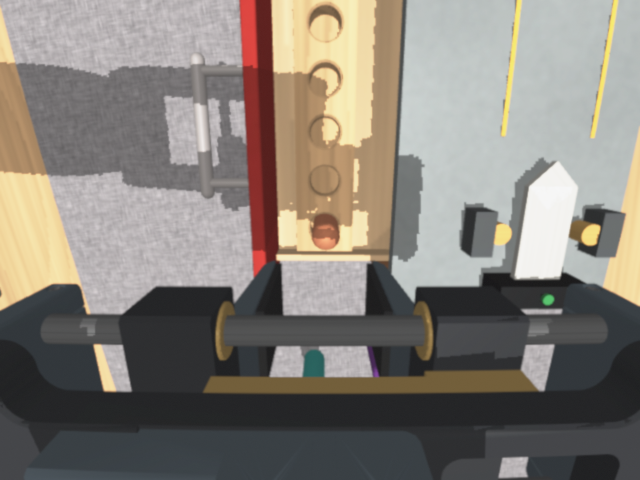

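The copper head sits in bore at pixel (325,232), handled on the first try. I'll do the other four.

```bash
for a in "blue -1" "g1 0" "brass 1" "g2 2"; do python3 run1.py $a | tee /tmp/o; grep -qE "\[[0-9. ]+-?[0-9. ]+\]$" /tmp/o || break; done
python3 - <<'E'
from h import *
c=S2W(-145,-90); manip.move_to((*c,250),UP); manip.pause(.2)
f=grab("wrist","w4"); c=S2W(0,60); manip.move_to((420,160,330),down(np.pi/2)); manip.pause(.2); g=grab("wrist","pk4"); pickle.dump(g,open("pk4.pkl","wb"))
cv2.imwrite("pics/m4.png",np.vstack([f["frame"][:280],g["frame"][:280]])); print(read_state()["time"])
E
```

```text
squeeze1 0.281
 grip 0.276 29.9
 try [0 0] z [518.1   1.1  49.5] F [-1.  -0.3  2.7] f0 -1.7
blue [517.75699454   1.06297393]
46.2083
 squeeze1 0.279
 grip 0.278 29.9
 try [0 0] z [522.9  46.8  49.5] F [-0.  -0.7  3.2] f0 -0.2
g1 [522.56530385  46.81098112]
62.4417
 squeeze1 0.283
 grip 0.276 30.0
 try [0 0] z [527.8  92.6  49.6] F [ 0.2 -0.3  3.6] f0 -0.9
brass [527.37361316  92.5589883 ]
79.6083
 squeeze1 0.279
 grip 0.276 30.0
 try [0 0] z [532.4 138.4  49.6] F [-1.4 -1.4  3.9] f0 -0.3
g2 [532.18192247 138.30699549]
96.6333
98.8583
```

View pics/m4.png

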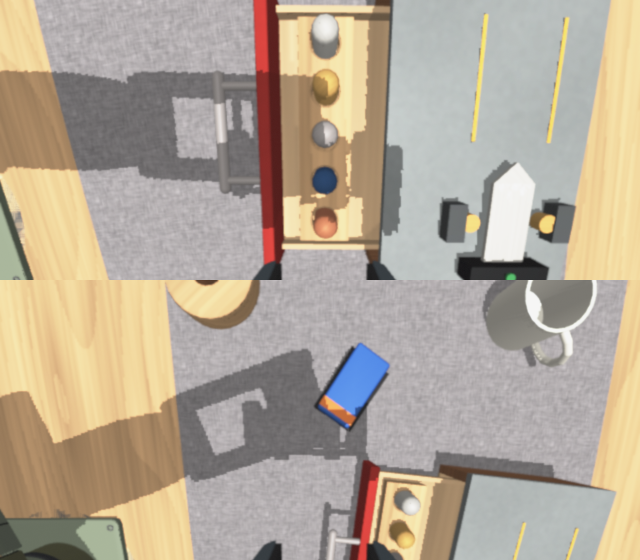

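All five heads are in the rack (top picture, column x≈325), and the pack still stands at (352,385). I'll shut the drawer and then remeasure the pack.

Run:
```python
from h import *
p=np.array([425.2,57.4]); d=Rs@np.array([1,0])
manip.gripper_to(0.31,20); manip.move_to((*p,190),UP); manip.move_l((*p,75)); manip.gripper_to(0,20); s=read_state(); print(s["opening"],s["ft_force"])
q=s["position"].copy(); q[:2]+=d*100; manip.move_l(q,UP,velocity=80)
for i in range(8):
    q[:2]+=d*1.2; manip.move_l(q,velocity=20); s=read_state(); fx=s["ft_force"][:2]@d; print(s["position"].round(1),fx.round(1))
    if fx<-9: break
manip.gripper_to(0.31); manip.move_l((*s["position"][:2],220))
manip.move_to((400,120,330),down(np.pi/2)); manip.pause(.3); f=grab("wrist","pk5"); pickle.dump(f,open("pk5.pkl","wb")); print(read_state()["time"])
hsv=cv2.cvtColor(f["frame"],cv2.COLOR_BGR2HSV)
bl=cv2.inRange(hsv,(100,150,60),(125,255,255)); og=cv2.inRange(hsv,(3,120,80),(16,255,255))
for m in(bl,og): m[230:]=0; m[:,:280]=0;m[:,470:]=0
both=cv2.morphologyEx(bl|og,cv2.MORPH_CLOSE,np.ones((3,3)))
big=lambda m:max(cv2.findContours(m,cv2.RETR_EXTERNAL,cv2.CHAIN_APPROX_NONE)[0],key=cv2.contourArea).reshape(-1,2)
print(cv2.minAreaRect(on_plane(f,big(both),70)[:,:2].astype(np.float32)),on_plane(f,[big(og).mean(0)],70)[0])
```

```text
0.11883259460684613 [0.65378712 0.50240083 4.75681916]
[526.   46.6  75.7] -1.4
[527.3  46.5  75.7] -2.1
[528.5  46.3  75.6] -1.5
[529.6  46.2  75.7] -1.4
[529.6  46.3  75.7] -4.2
[529.6  46.2  75.6] -6.7
[529.5  46.2  75.6] -10.1
107.2667
((454.8458251953125, 282.86761474609375), (92.48992919921875, 48.25957489013672), 55.74303436279297) [437.21672662 257.76825732  70.        ]
```

The drawer is home: it stops at x=529.6. The pack has been knocked and now lies at (455,283). Next I'll take a precise look at the rail, then grip the pack.

Run:
```python
from h import *
c=S2W(20,-130); manip.move_to((*c,280),UP); manip.pause(.3); f=grab("wrist","rail"); 
g=cv2.cvtColor(f["frame"],cv2.COLOR_BGR2HSV); m=cv2.inRange(g,(0,0,195),(180,40,255))
u=proj(f,[(*S2W(20,-60),131)])[0].astype(int); w=np.zeros_like(m); w[u[1]-75:u[1]+75,u[0]-30:u[0]+30]=255; m&=w
k=max(cv2.findContours(m,cv2.RETR_EXTERNAL,cv2.CHAIN_APPROX_NONE)[0],key=cv2.contourArea).reshape(-1,2)
P=on_plane(f,k,131); s=np.array([W2S(p) for p in P]); print("nose",s[s[:,1].argmax()],"ymin",s[:,1].min())
for a in range(-100,-40,10):
    v=s[(s[:,1]>a)&(s[:,1]<a+10),0]; print(a,v.min().round(1),v.max().round(1),"mid",((v.min()+v.max())/2).round(2))
# pick the pack
p=np.array([454.8,282.9]); r=down(np.radians(55.8)); manip.gripper_to(1.0,40)
manip.move_to((*p,200),r); manip.move_l((*p,33),velocity=150); manip.gripper_to(0.3,40); t=read_state(); print(t["opening"],t["gripper_force"],t["ft_force"],t["time"])
```

```text
nose [ 22.56093835 -23.24100791] ymin -51.224892667112634Traceback (most recent call last):
  File "<stdin>", line 8, in <module>
    return umr_minimum(a, axis, None, out, keepdims, initial, where)
ValueError: zero-size array to reduction operation minimum which has no identity
```

View pics/rail.png

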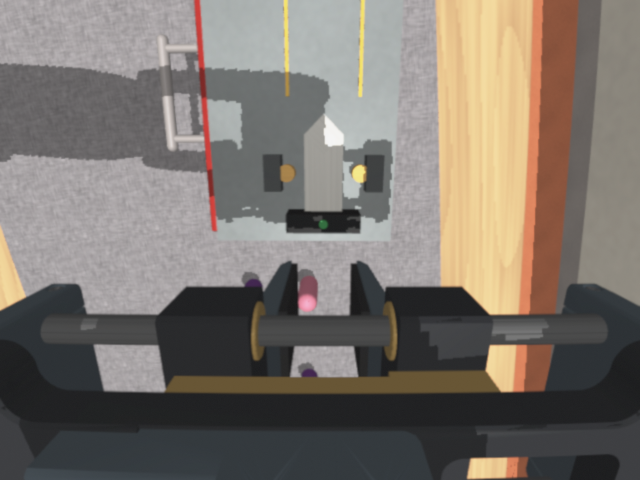

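Run:
```python
from h import *
f=grab("wrist")
for uv,z in(((323.7,114),131),((323.5,150),131),((323.4,200),131),((323.5,210),145),((323.7,80),115)):
    print(uv,W2S(on_plane(f,[uv],z)[0]).round(2))
p=np.array([454.8,282.9]); r=down(np.radians(55.8)); manip.gripper_to(1.0,40)
manip.move_to((*p,200),r); manip.move_l((*p,33),velocity=150); manip.gripper_to(0.3,40); t=read_state(); print(t["opening"],t["gripper_force"],t["ft_force"],t["position"],t["time"])
```

```text
(323.7, 114) [ 20.56 -22.62]
(323.5, 150) [ 20.37 -54.15]
(323.4, 200) [  20.27 -100.62]
(323.5, 210) [  20.36 -107.83]
(323.7, 80) [20.56  8.81]
0.5000387345271623 39.99972760677338 [0.56632314 0.81811577 0.17607693] [454.80871826 282.8879645   33.00706152] 113.7083
```

```bash
cat > slide.py <<'E'
from h import *
X=20.4
P=lambda y,z:(*S2W(X,y),z)
manip.move_l((454.8,282.9,230)); manip.move_to(P(46,230),UP); manip.move_l(P(46,155)); manip.pause(.2); f0=read_state()["ft_force"]
z=155
while z>146:
    z-=1; manip.move_l(P(46,z),velocity=25); s=read_state()
    if s["ft_force"][2]-f0[2]>3: break
print("deck z",z,s["position"].round(1),s["ft_force"].round(1),f0.round(1),s["opening"])
z=s["position"][2]
y=46
while y>-72:
    y-=3; manip.move_l(P(y,z),velocity=40); s=read_state(); f=s["ft_force"]-f0; fs=Rs.T@f[:2]
    if y<30: print(y,W2S(s["position"]).round(1),s["position"][2].round(1),fs.round(1),f[2].round(1),round(s["opening"],3))
    if abs(fs[0])>15 or fs[1]>25 or abs(f[2])>25: print("stop"); break
print(s["time"])
E
python3 slide.py; python3 -c "
from h import *
f=grab('side','side6'); cv2.imwrite('pics/s6.png',cv2.resize(f['frame'][130:330,260:480],None,fx=3,fy=3))
"
```

```text
deck z 147 [691.5  74.7 148.1] [-1.4 -0.2  4.1] [ 0.9  1.1 -4.2] 0.504426764804002
28 [20.4 27.5] 148.0 [-1.2 -1.8] 3.5 0.502
25 [20.4 24.5] 148.1 [-0.2 -1.5] 3.9 0.502
22 [20.4 21.6] 148.1 [-0.7 -1.6] 3.6 0.506
19 [20.4 18.6] 148.0 [ 0.2 -2.1] 3.7 0.504
16 [20.4 15.6] 148.0 [-0.7 -1.1] 2.8 0.501
13 [20.4 12.6] 148.1 [-0.6 -0.8] 2.8 0.502
10 [20.4  9.6] 148.1 [ 0.1 -1.3] 3.0 0.501
7 [20.4  6.6] 148.1 [-0.7 -1.5] 3.0 0.502
4 [20.4  3.5] 148.1 [-1.2 -2.4] 4.5 0.504
1 [20.4  0.6] 148.1 [-0.9 -1.4] 2.9 0.506
-2 [20.4 -2.5] 148.1 [-0.2 -0.7] 3.1 0.504
-5 [20.4 -5.5] 148.1 [-0.2 -1.6] 3.8 0.504
-8 [20.4 -8.4] 148.1 [-0.8 -2.2] 2.6 0.502
-11 [ 20.4 -11.4] 148.1 [-0.6 -1.7] 2.5 0.504
-14 [ 20.4 -14.5] 148.1 [-1.1 -2.2] 3.6 0.499
-17 [ 20.4 -17.4] 148.1 [-0.4 -1.8] 1.8 0.505
-20 [ 20.4 -20.4] 148.1 [ 0.4 -1.4] 2.9 0.5
-23 [ 20.4 -23.4] 148.0 [-1.  -1.8] 3.2 0.503
-26 [ 20.4 -26.4] 148.1 [-1.  -2.1] 1.9 0.502
-29 [ 19.9 -28.2] 148.1 [-3.9  3.5] 3.4 0.503
-32 [ 20.2 -31.2] 148.1 [-2.3  3.8] 3.6 0.502
-35 [ 20.3 -35.7] 148.1 [-1.8 -0.5] 4.6 0.5
-38 [ 20.3 -38.4] 148.1 [-1.5 -0. ] 2.8 0.502
-41 [ 20.3 -41.6] 148.0 [-3.1 -0.5] 2.3 0.503
-44 [ 20.4 -44.7] 148.1 [-1.8 -1.3] 3.3 0.5
-47 [ 20.4 -47.6] 148.1 [-1.9 -1.6] 2.8 0.505
-50 [ 20.4 -50.5] 148.0 [-2.6 -1.6] 3.6 0.501
-53 [ 20.4 -53.4] 148.1 [-1.8 -1.2] 3.5 0.502
-56 [ 20.4 -56.4] 148.0 [-2.7 -1.2] 3.8 0.504
-59 [ 20.4 -59.4] 148.1 [-2.2 -1.3] 2.5 0.502
-62 [ 20.4 -62.7] 148.1 [-2.8 -2.8] 3.7 0.501
-65 [ 20.2 -66. ] 148.1 [-3.  -4.4] 4.3 0.503
-68 [ 20.3 -68.1] 148.1 [-3.2 -1.5] 3.5 0.504
-71 [ 20.3 -68.9] 148.2 [-3.6  3.4] 4.2 0.503
-74 [ 20.3 -69.2] 148.4 [-2.8  9.5] 4.6 0.506
129.225
```

View pics/s6.png

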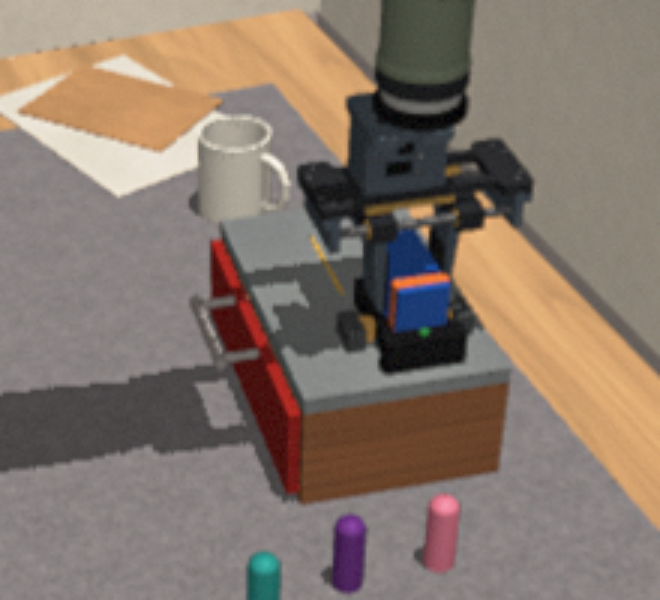

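The pack passed the rollers, snapped in near y≈-66 and met the end stop at about -69. I'll ease back, release and check.

Run:
```python
from h import *
manip.move_l((*S2W(20.3,-67.8),148),velocity=20); s=read_state(); print(W2S(s["position"]),s["ft_force"])
manip.gripper_to(0.75); manip.pause(.3); s=read_state(); manip.move_l((*s["position"][:2],260)); 
c=S2W(20,-150); manip.move_to((*c,330),UP); manip.pause(.3); f=grab("wrist","fin")
hsv=cv2.cvtColor(f["frame"],cv2.COLOR_BGR2HSV); m=cv2.inRange(hsv,(100,150,50),(125,255,255))|cv2.inRange(hsv,(3,120,70),(14,255,255))
u=proj(f,[(*S2W(20,-65),185)])[0].astype(int); w=np.zeros_like(m); w[max(0,u[1]-85):u[1]+85,u[0]-50:u[0]+50]=255; m&=w
m=cv2.morphologyEx(m,cv2.MORPH_CLOSE,np.ones((5,5)))
k=max(cv2.findContours(m,cv2.RETR_EXTERNAL,cv2.CHAIN_APPROX_NONE)[0],key=cv2.contourArea).reshape(-1,2)
S=np.array([W2S(p) for p in on_plane(f,k,185)]); print("pack top in station frame",S.min(0),S.max(0),cv2.minAreaRect(S.astype(np.float32)))
sc=grab("scene"); cv2.imwrite("pics/fin2.png",np.vstack([f["frame"][:270],sc["frame"][150:450]])); print(read_state()["time"])
```

```text
[ 20.2426999  -67.96509731] [-2.6999179   0.07750241 -0.17166526]
pack top in station frame [  -2.92231858 -109.76252384] [ 44.56602247 -21.87101209] ((20.80927085876465, -65.82234191894531), (47.48834991455078, 87.88927459716797), 0.018780626356601715)
132.3833
```

View pics/fin2.png

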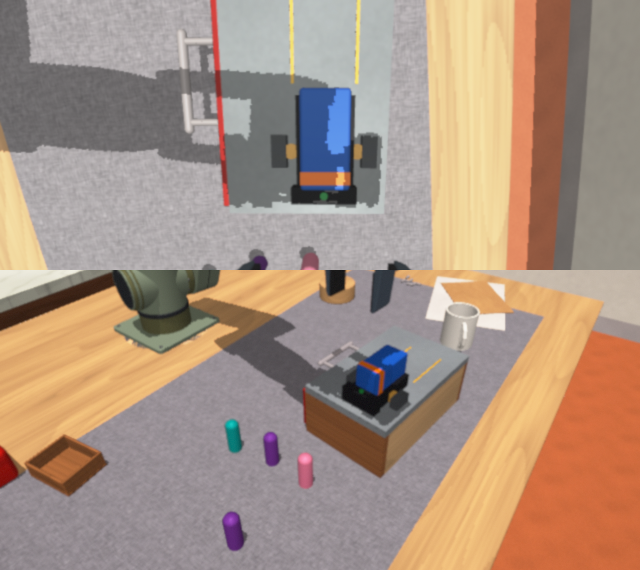

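The pictures show the pack home at station (20.8, -65.8), rollers in its notches at (290,152) and (357,152). The drawer is shut, and the mug, tray and last are where they were.

```bash
python3 -c "
from h import *
print(manip.hand_in())"
```

```text
the job is handed in; nothing more can be done
None
```

I've handed the job in, with no verdict returned: all five heads are in the rack, the drawer is shut, and the pack measures about 1 mm from home (within 3 mm is required) with the rollers in its notches; the final pictures show the mug, tray and last where they were.

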